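# Stroke the brush carriage, park it, set and lock the air

### The arm

A 7-joint arm with a two-finger parallel gripper is mounted at the origin on the work surface. World frame = base frame: x ahead of the robot, y to its left, z up, the work surface at z = 0. Lengths are in m, angles in rad, forces in N, time in s.
With the tool pointing down it reaches from about 0.425 to 0.825 m from the base axis. Payload 3.6 kg.
Tool frame: the origin (TCP) lies where the fingers leave the gripper's body, on its centre line; the fingertips stand 73 mm ahead of it and the grasp point (between the pads) lies 54 mm ahead of it; z points along the fingers, y is the line along which they close (so a half turn about z gives the same grasp; the last joint's range is limited). The gripper opens to 85 mm and grips with 20 to 120 N. Pads are 22 mm wide; open, the fingers measure 114 mm over their backs; the gripper's body (76 mm by 85 mm) begins 54 mm behind the grasp point. The pads swing forward as they close: fully open they stand 13 mm farther back than shut.
Start: joints at [-0.026, 0.615, -0.013, 1.423, 0.008, 1.103, -0.04], TCP at [0.65, 0, 0.304] pointing down, gripper open.
Joint ranges: [-3.12, 3.12], [-0.3, 2.06], [-1.34, 1.32], [0.26, 2.42], [-1.36, 4.5], [0.01, 1.98], [-2.84, 2.84]. Speed limits (rad/s): [2.79, 2.79, 3.14, 3.14, 3.14, 3.14, 3.14].

### API

Orientations are given as a unit quaternion [x, y, z, w].
In Python, from station import arm, snapshot, camera_info, ticket gives the robot as it stands. Calls block until the motion is done:
- arm.movep(position, orientation): joint-space move of the TCP to a pose.
- arm.line_to(position, velocity=0.15, ori=None): straight line of the TCP; ori=None keeps the orientation; velocity is the mean speed in m/s.
- arm.move_j(angles): joint-space move.
- arm.move_gripper(opening, effort=None): opening from 0.0 (shut) to 1.0 (fully open); effort is the grip in N (None keeps the last); returns when the fingers have stopped.
- arm.pause(seconds).
- arm.ik(position, orientation): joint angles nearest the present ones, or None.
- snapshot(name): name is "scene" or "side" or "wrist"; returns the picture (400x640x3 uint8, blue, green, red); there is no depth.
- camera_info(name): a dict with "fx", "fy", "cx", "cy" (pixels), "R" (3x3) and "t" (3): a world point X has camera coordinates R X + t; the wrist camera has in their place "T_tool_cam" (4x4, takes a point from camera to tool coordinates, whose origin is the TCP and whose axes are the flange's). Camera axes: x right, y down, z forward; pixel columns grow to the right and rows downward; lengths in m; the calibration is good to about 2 mm. The wrist camera is an equidistant fisheye: a pixel r from the principal point sees the ray r / f radians off the axis. A picture is of the moment at which its call begins: read the wrist's pose just before it. camera_info takes no time and is no camera call.
A pose or a line that the arm cannot do raises arm.MotionError and nothing moves.
- ticket.finish_job(): hands the job in; it is judged then, once.
Readings, each from a call of its own:
- arm.read_time(): time.
- arm.read_joint_positions(): joint angles.
- arm.read_dq(): joint speeds.
- arm.read_effort(): joint torques, N m.
- arm.read_tool_pos(): TCP position.
- arm.read_eef_rot(): TCP orientation.
- arm.read_ft_force(): force on the tool from outside, world axes, zero at the start.
- arm.read_wrist_torque(): the same for the moment, N m.
- arm.read_opening(): opening from 0.0 (shut) to 1.0 (fully open).
- arm.read_finger_force(): force on a finger pad.
Only numpy, scipy, OpenCV 4.12 (cv2) and the standard library are available. Lean on these libraries where they do the work, as an engineer would, in place of code of your own. Each camera call takes 0.05 s, during which the arm holds its last target. There are 200 camera calls.

### The job

Check the rind-brushing machine before its next batch: stroke the brush carriage slowly all the way out to the far stop and then all the way back to the blue parking stop, to feel that the slide has no sticky spots, and leave it parked there. Then give the slide its air: turn the regulator knob until its white pointer is at the green mark, and pull the knob fully up to lock it. Leave the loose tools and the grease jar as they are.

Things in the scene. Friction and masses are not known exactly. Their poses are not given: they have to be found in the camera images.
- brusher: Rind-brushing machine, fixed to the bench: steel base 260 x 460 mm on feet, white turntable, and between two upright end plates (tops 216 mm above the bench) a level slide along its y axis. Origin: under the middle of the base, on the bench. Its +y end has the black stop (far stop, the turntable end), its -y end the blue cap and blue stop (parking stop). Placed with some yaw.
- carriage (a joint): Travel of the brush carriage along the machine's +y, in m: 0 = against the blue parking stop, 0.28 = against the far stop. Moves at a steady drag of about 3 N plus 12 N per m/s everywhere, stays where it is left, and stops firm at both ends.
- carriage_handle (a point): Middle of the carriage's black handle: a level round bar 14 mm thick, 106 mm long over its round ends, along the machine's x axis (square to the travel), on two 12 mm posts 44 mm either side of the middle. This point is on the bar's axis, 258 mm above the bench; 38 mm of free space between the bar and the aluminium carriage block (106 x 100 mm, top 213 mm above the bench) below it. Axes parallel to the machine's.
- air_unit: Air regulator of the machine, fixed on the bench beside it: grey body with a gauge on its -x side, a filter on its -y side, and on top a white dial plate (76 mm across, top face 110 mm above the bench) with black ticks and the black knob. Origin: on the bench, under the knob's axis. Placed with some yaw.
- dial (a joint): Angle of the knob in rad: 0 = white pointer exactly at the green mark, positive = clockwise seen from above. It starts backed off to the negative side (pointer anticlockwise of the mark) and must be turned clockwise. Range -2.4 to 1.2; stays where it is left, friction about 0.05 N m. Turned too far, it can simply be turned back.
- knob_pull (a joint): Lift of the knob in m: 0 = pushed in, 0.010 = pulled fully up (locked; an orange neck shows below the knob). It takes about 5 N to pull and stays where it is left.
- knob_centre (a point): Middle of the black round knob (40 mm across, 36 mm high, axis vertical): on its axis, 18 mm above its lower rim. Pushed in, the knob reaches from 112 to 148 mm above the bench, this point 130 mm. Turns and rises with the knob.
- pointer (a point): Outer end of the white pointer line on the knob's top face, 19 mm from its axis.
- work_mark (a point): The green mark on the white dial plate, 31.5 mm from the knob's axis, towards the air unit's -x side.
- grease_jar: White jar with blue cap, 60 mm across, 65 mm high; bystander. Origin at its underside.
- spanner: Steel spanner, 160 mm long, lying; bystander.
- rind_brush: Hand brush, lying beyond the far-stop end of the machine; bystander.
- cheese_iron: Cheese iron: wooden cross handle 106 mm and steel blade 130 mm, lying; bystander.

How it is judged:
By the outcome, as a careful person would: the job done as asked, in the order asked, and still so for the second after the job is handed in, with the robot touching nothing.
It also fails if it takes over 54 s, if anything falls off the work surface, if the arm or the gripper's body presses on something with over 40 N, if the wrist force passes 120 N, or if a joint passes its speed limit or range.

## Working session

There is one attempt and no reset: what is moved stays moved. The work goes in short steps, each a Python script; the robot and the scene stay as the last script left them, time stands still between calls to the robot, and variables do not carry over. Pictures are saved under pics/ and viewed, at most 10 in all, crops included, and the job is handed in when it is done.

```bash
mkdir -p pics
python3 - <<'E'
from station import arm, snapshot, camera_info
import cv2, numpy as np
for n in ("scene","side","wrist"):
    im=snapshot(n); cv2.imwrite(f"pics/{n}0.png",im)
    ci=camera_info(n); print(n,{k:np.round(v,4).tolist() for k,v in ci.items()})
print(arm.read_tool_pos(),arm.read_eef_rot(),arm.read_time(),arm.read_opening())
E
```

```text
scene {'fx': 372.5871, 'fy': 372.5871, 'cx': 320.0903, 'cy': 199.5432, 'R': [[-0.0816, 0.9966, -0.0078], [0.7663, 0.0577, -0.6398], [-0.6372, -0.0582, -0.7685]], 't': [0.0015, -0.2424, 1.5112]}
side {'fx': 489.1028, 'fy': 489.1028, 'cx': 320.8789, 'cy': 201.8782, 'R': [[0.9567, -0.2904, 0.0192], [-0.155, -0.5641, -0.811], [0.2464, 0.7729, -0.5847]], 't': [-0.3883, 0.2497, 1.2345]}
wrist {'fx': 309.7069, 'fy': 309.7069, 'cx': 314.9242, 'cy': 202.9602, 'T_tool_cam': [[-0.0004, -0.9553, -0.2958, 0.0752], [1.0, -0.0005, 0.0004, 0.0008], [-0.0005, -0.2958, 0.9553, -0.0699], [0.0, 0.0, 0.0, 1.0]]}
[6.49576530e-01 2.60506860e-05 3.03012047e-01] [ 7.07067545e-01  7.07145357e-01 -6.84928707e-04 -6.79472564e-04] 0.15 0.9992203365361139
```

View pics/scene0.png

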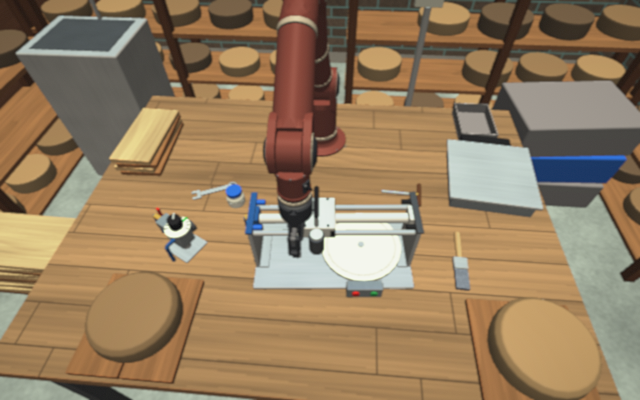

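View pics/side0.png

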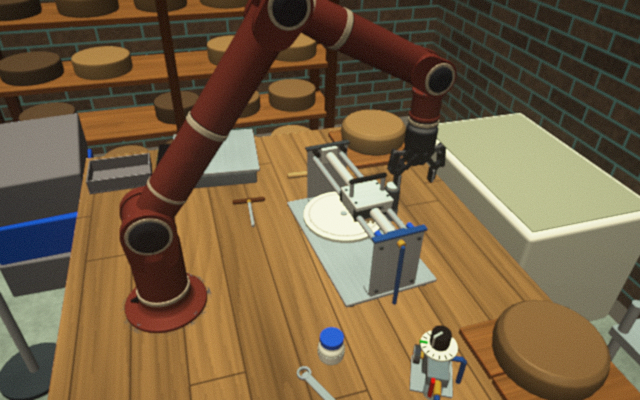

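View pics/wrist0.png

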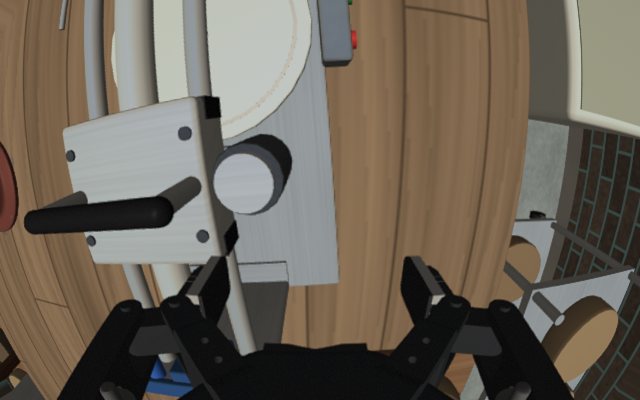

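Scene: the machine's slide runs about along world y, the blue cap is at (255,215), and the air unit's knob is at (175,222). Wrist: the handle bar runs from about (28,222) to (170,211). Side: the knob is at (440,338) on its white dial. Next I'll measure these points.

```bash
cat > h.py <<'E'
from station import arm, snapshot, camera_info
import cv2, numpy as np
from scipy.spatial.transform import Rotation as Ro
def ray(n,uv,pose=None):
    c=camera_info(n); x=(uv[0]-c["cx"])/c["fx"]; y=(uv[1]-c["cy"])/c["fy"]
    if n=="wrist":
        r=np.hypot(x,y); d=np.array([np.sin(r)*x/r,np.sin(r)*y/r,np.cos(r)])
        T=np.array(c["T_tool_cam"]); p,q=pose; R=Ro.from_quat(q).as_matrix()
        return R@T[:3,3]+p, R@T[:3,:3]@d
    R=np.array(c["R"]); return -R.T@np.array(c["t"]), R.T@np.array([x,y,1])
def onz(n,uv,z,pose=None):
    o,d=ray(n,uv,pose); return o+d*(z-o[2])/d[2]
def pose(): return np.array(arm.read_tool_pos()),np.array(arm.read_eef_rot())
def down(a):  # fingers close along world direction a (rad), tool z down
    y=np.array([np.cos(a),np.sin(a),0]); z=np.array([0,0,-1.]); x=np.cross(y,z)
    return Ro.from_matrix(np.c_[x,y,z]).as_quat()
E
python3 - <<'E'
from h import *
P=pose()
im=cv2.imread("pics/wrist0.png"); m=((im.max(2)<70).astype(np.uint8)); m[:,185:]=0; m[:190]=0;m[245:]=0
n,l,s,c=cv2.connectedComponentsWithStats(m)
for i in range(1,n):
    if s[i,4]>200:
        print(s[i],c[i]); ys,xs=np.where(l==i)
        for x in (xs.min()+0,40,60,80,140,155): print(x,ys[xs==x].min() if (xs==x).any() else None,ys[xs==x].max() if (xs==x).any() else None)
for e in ((25,222),(172,211)): print(onz("wrist",e,.258,P))
for n,e in (("scene",(175,218)),("side",(441,333))): print(onz(n,e,.148))
# plates top corners, scene and side, blue cap
for n in("scene","side"):
    im=cv2.imread(f"pics/{n}0.png"); hsv=cv2.cvtColor(im,cv2.COLOR_BGR2HSV)
    b=cv2.inRange(hsv,(105,120,60),(125,255,255)); k,l,s,c=cv2.connectedComponentsWithStats(b)
    for i in range(1,k):
        if s[i,4]>20: print(n,s[i],c[i].round(1),onz(n,c[i],.216).round(3))
im=cv2.imread("pics/scene0.png")[175:305,130:440]
a=cv2.resize(im,None,fx=2.5,fy=2.5,interpolation=cv2.INTER_CUBIC)
im=cv2.imread("pics/side0.png")[130:400,280:480]
b=cv2.resize(im,None,fx=2.2,fy=2.2,interpolation=cv2.INTER_CUBIC)
cv2.imwrite("pics/a.png",a);cv2.imwrite("pics/b.png",b)
E
```

```text
[  24  190  161   44 4754] [103.96045435 213.71918385]
24 218 226
40 209 233
60 200 232
80 192 231
140 198 227
155 196 227
[0.48160448 0.02801757 0.258     ]
[0.58990727 0.03607826 0.258     ]
[ 0.53789989 -0.37698216  0.148     ]
[ 0.53829635 -0.385096    0.148     ]
scene [ 532  155   94   27 2162] [576.8 167.6] [0.314 0.786 0.216]
scene [226 184  15  14 156] [233.3 190.6] [ 0.479 -0.206  0.216]
scene [246 193  19  41 388] [253.5 214.9] [ 0.56  -0.133  0.216]
scene [166 239   9  11  25] [169.6 243.2] [ 0.665 -0.327  0.216]
side [ 87 149   5   9  41] [ 88.9 152.8] [-0.162  0.425  0.216]
side [   0  211   77   54 2838] [ 36.4 237.8] [-0.245  0.057  0.216]
side [372 223  54  19 376] [397.7 232.6] [ 0.544 -0.143  0.216]
side [399 246   6  17  30] [401.6 253.6] [ 0.522 -0.212  0.216]
side [320 328  24  22 410] [331.4 338. ] [ 0.304 -0.387  0.216]
side [453 357  13  21  69] [460.2 362.8] [ 0.502 -0.499  0.216]
```

View pics/a.png

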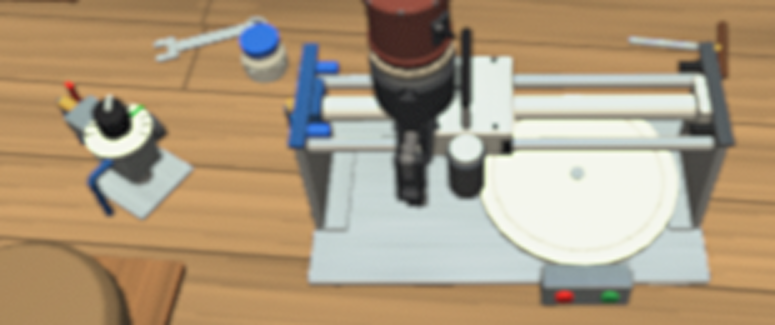

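View pics/b.png

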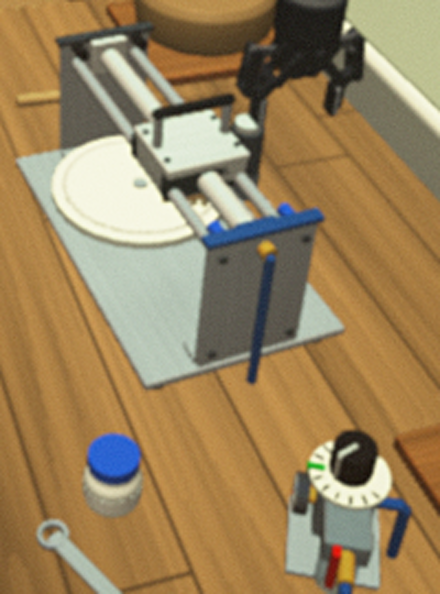

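Run:
```python
from h import *
f=lambda u,v:(130+u/2.5-.3,175+v/2.5-.3); g=lambda u,v:(280+u/2.2-.3,130+v/2.2-.3)
for nm,A,B in (("scene",f(309,44),f(298,145)),("scene",f(708,44),f(725,145)),("side",g(204,238),g(323,214)),("side",g(58,40),g(150,28))):
    a,b=onz(nm,A,.216),onz(nm,B,.216); print(nm,a.round(3),b.round(3),((a+b)/2).round(3),np.linalg.norm(a-b))
a=onz("side",g(158,110),.258);b=onz("side",g(235,100),.258);print(a,b)
# base plate corners z~.02
for A in (g(17,160),g(148,386),g(343,327)): print(onz("side",A,.02).round(3))
for A in (f(308,283),f(708,283)): print(onz("scene",A,.02).round(3))
# green mark
for n,box in (("side",(400,320,470,370)),("scene",(160,200,200,240))):
    im=cv2.imread(f"pics/{n}0.png"); h=cv2.cvtColor(im,cv2.COLOR_BGR2HSV); m=cv2.inRange(h,(45,100,60),(80,255,255))
    z=np.zeros_like(m); x0,y0,x1,y1=box; z[y0:y1,x0:x1]=m[y0:y1,x0:x1]; ys,xs=np.where(z>0); print(n,len(xs),xs.mean(),ys.mean(),onz(n,(xs.mean(),ys.mean()),.11).round(3))
```

```text
scene [ 0.481 -0.149  0.216] [ 0.618 -0.133  0.216] [ 0.55  -0.141  0.216] 0.13765578351524035
scene [0.448 0.297 0.216] [0.585 0.304 0.216] [0.516 0.301 0.216] 0.1370004400566671
side [ 0.48  -0.145  0.216] [ 0.618 -0.142  0.216] [ 0.549 -0.144  0.216] 0.1379018295975238
side [0.445 0.293 0.216] [0.575 0.292 0.216] [0.51  0.292 0.216] 0.1307323845829501
[0.4921877  0.03565827 0.258     ] [0.58617142 0.03212471 0.258     ]
[0.387 0.305 0.02 ]
[ 0.426 -0.155  0.02 ]
[ 0.682 -0.131  0.02 ]
[ 0.676 -0.14   0.02 ]
[0.64  0.318 0.02 ]
side 20 423.15 341.45 [ 0.513 -0.368  0.11 ]
scene 7 184.42857142857142 218.42857142857142 [ 0.51  -0.369  0.11 ]
```

Yaw is about 0.082 from both plates and the base edges. The plate spacing of 0.44 and the bar length of 0.108 fit the given sizes. The handle is at (0.536, 0.033), about 45 mm toward the parking side of mid-travel. Next I'll grasp it.

Run:
```python
from h import *
yaw=.082; Y=np.array([-np.sin(yaw),np.cos(yaw),0])
H=np.array([.536,.033,.312])
q=min((down(yaw+s*np.pi/2) for s in(1,-1)),key=lambda q:abs(arm.ik(H,q)[6]) if arm.ik(H,q) is not None else 9)
for d in(-.12,0,.2): 
    j=arm.ik(H+Y*d,q); print(None if j is None else np.round(j,2))
p=pose()[0]; arm.line_to(p+[0,0,.08],velocity=.25)
arm.movep(H+[0,0,.08],q)
arm.line_to(H,velocity=.12)
print(arm.read_ft_force())
arm.move_gripper(0.0,effort=40)
print(arm.read_opening(),arm.read_finger_force(),arm.read_ft_force(),arm.read_time(),pose())
cv2.imwrite("pics/w1.png",snapshot("wrist")); np.save("q.npy",q)
```

```text
[ 0.42  0.49 -0.46  1.69  0.24  1.02  1.53]
[ 0.21  0.46 -0.46  1.73  0.24  1.    1.31]
[-0.16  0.51 -0.46  1.64  0.26  1.04  0.95]
[-0.48359872 -0.64673911  0.24312677]
0.14766756181689913 38.89610230922699 [ 0.20313944 -0.75143563  2.731444  ] 3.3667 (array([0.53603785, 0.03284607, 0.31224411]), array([-4.09106401e-02,  9.99162791e-01, -1.54413133e-04,  1.15974917e-04]))
```

View pics/w1.png

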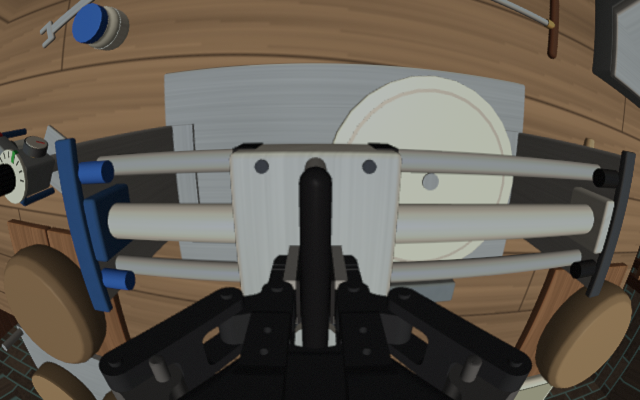

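The bar at (315,240) is gripped between the pads, and the opening of 12.6 mm agrees with its 14 mm thickness. The rails lie square to it. Next is the stroke to the far stop, feeling for contact.

```bash
cat >> h.py <<'E'
yaw=.082; Y=np.array([-np.sin(yaw),np.cos(yaw),0])
def stroke(sgn,first,maxd):
    s=pose()[0]; d=first; arm.line_to(s+sgn*Y*d,velocity=.06); 
    print("f0",np.round(arm.read_ft_force(),1))
    while d<maxd:
        d+=.004; arm.line_to(s+sgn*Y*d,velocity=.04)
        f=np.array(arm.read_ft_force()); p=pose()[0]
        print(round(d,3),round((p-s)@Y,4),f.round(1),round(arm.read_time(),2))
        if abs(f@Y)>14: break
    return p
E
python3 - <<'E'
from h import *
stroke(1,.165,.215); print(arm.read_opening())
cv2.imwrite("pics/s2.png",snapshot("side"))
E
```

```text
f0 [ 2.8 -1.9  2.2]
0.169 0.1694 [ 4.7 -1.4  1.6] 6.57
0.173 0.1734 [ 4.6 -1.1  0.8] 6.82
0.177 0.1773 [ 4.8 -1.4  0.6] 7.07
0.181 0.1811 [ 4.5 -1.2  1.4] 7.32
0.185 0.1851 [ 5.3 -2.   1.3] 7.57
0.189 0.1863 [ 3.8 -6.   3.8] 7.82
0.193 0.1867 [  4.7 -11.8   6.7] 8.07
0.197 0.1872 [  1.9 -18.    9.9] 8.32
0.14458080412888796
```

The far stop was felt at +0.1865, against a predicted 0.185. Now the stroke back.

Run:
```python
from h import *
p=stroke(-1,.266,.31); print(p,arm.read_opening())
# relax the push, release, retreat
arm.line_to(p,velocity=.05); print(arm.read_ft_force())
arm.move_gripper(.5); print(pose()[0],arm.read_ft_force(),arm.read_time())
arm.line_to(pose()[0]+[0,0,.11],velocity=.2)
cv2.imwrite("pics/w3.png",snapshot("wrist")); print(pose())
```

```text
f0 [-1.5  2.7  5.4]
0.27 -0.2713 [-1.6  1.7  4.8] 13.37
0.274 -0.2755 [-1.2  1.5  5.1] 13.62
0.278 -0.2796 [-1.3  2.   5.6] 13.87
0.282 -0.2814 [-1.9  5.5  6. ] 14.12
0.286 -0.2818 [-3.1 10.2  6. ] 14.37
0.29 -0.2822 [-3.4 15.1  6. ] 14.62
[ 0.54378719 -0.06187601  0.31222092] 0.14451792438933916
[-0.98218739  6.01324263  4.13202996]
[ 0.54356683 -0.06317028  0.31169733] [-0.63774251  0.09169497  0.00793878] 15.325
(array([ 0.54286505, -0.06333899,  0.42003844]), array([-4.09923785e-02,  9.99157960e-01,  8.02265852e-05, -1.72895079e-03]))
```

View pics/w3.png

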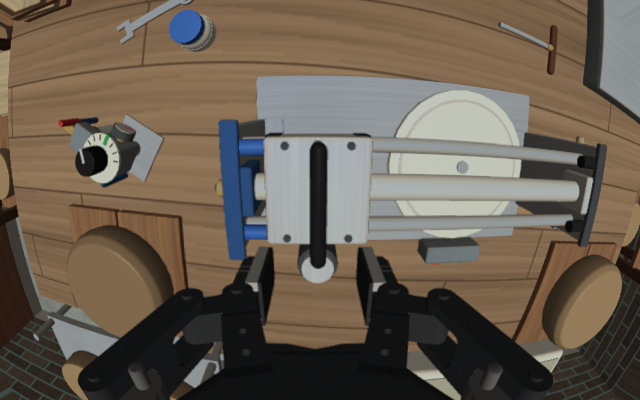

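The carriage block sits against the blue stop at (262,190), and nothing else has moved. The knob is at (92,162). I'll now look at it from above.

Run:
```python
from h import *
arm.movep([.59,-.38,.36],down(np.pi/2))
P=pose(); im=snapshot("wrist"); np.savez("P.npz",p=P[0],q=P[1]); cv2.imwrite("pics/w4full.png",im)
print(P,np.round(arm.read_joint_positions(),2),arm.read_time())
c=camera_info("wrist"); T=np.array(c["T_tool_cam"]); R=Ro.from_quat(P[1]).as_matrix()
v=T[:3,:3].T@(R.T@(np.array([.538,-.381,.148])-P[0])-T[:3,3]); th=np.arctan2(np.hypot(v[0],v[1]),v[2]); r=th*c["fx"]/np.hypot(v[0],v[1])
u=np.array([c["cx"]+v[0]*r,c["cy"]+v[1]*r]); print(u)
x0,y0=np.maximum(0,(u-75).astype(int)); print(x0,y0)
cv2.imwrite("pics/w4.png",cv2.resize(im[y0:y0+150,x0:x0+150],None,fx=4,fy=4,interpolation=cv2.INTER_CUBIC))
```

```text
(array([ 0.59122865, -0.37727094,  0.36080548]), array([-1.90090421e-03,  9.99997322e-01,  9.31457150e-04,  9.34992406e-04])) [ 0.68  0.68 -0.3   1.15  0.19  1.33  1.98] 17.3583
[310.93955366 132.8657097 ]
235 57
```

View pics/w4.png

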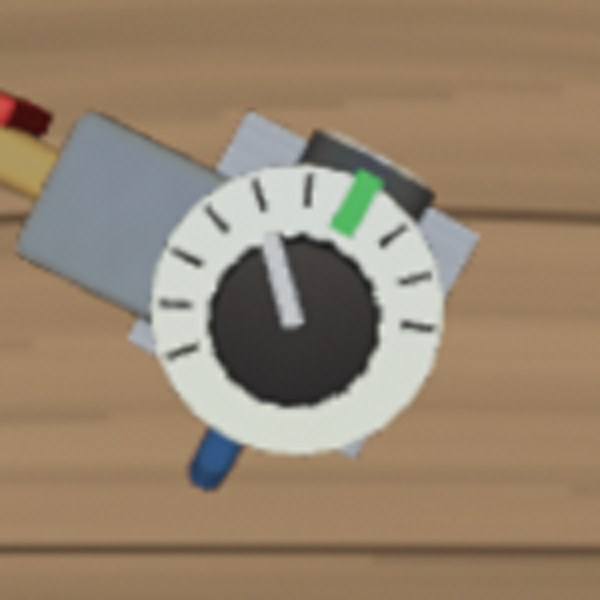

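The pointer's outer end is at crop (270,234) and the green mark at (357,202), so the knob needs roughly 45° clockwise. I'll compute the angle from masks cast onto the right planes.

```bash
cat >> h.py <<'E'
def knob(im,P,x0,y0,w=150,zt=.148,C=None):
    c=im[y0:y0+w,x0:x0+w]; h=cv2.cvtColor(c,cv2.COLOR_BGR2HSV)
    def big(m,z,extent=False):
        n,l,s,cc=cv2.connectedComponentsWithStats(m); i=1+np.argmax(s[1:,4]); return (l==i).astype(np.uint8),cc[i]
    cast=lambda uv,z:onz("wrist",(uv[0]+x0,uv[1]+y0),z,P)
    g,gc=big(cv2.inRange(h,(45,90,60),(80,255,255)),0); G=cast(gc,.110)
    white=cv2.inRange(h,(0,0,190),(180,40,255)); pl,_=big(white,0)
    ct=max(cv2.findContours(pl,cv2.RETR_EXTERNAL,2)[0],key=len); e=cv2.minEnclosingCircle(ct); Pl=cast(e[0],.110)
    disc=np.zeros_like(pl); cv2.circle(disc,tuple(int(round(v)) for v in e[0]),int(e[1]*.8),1,-1)
    dk=cv2.inRange(h,(0,0,0),(180,255,95))&disc*255; dk,_=big(dk,0)
    hull=cv2.convexHull(max(cv2.findContours(dk,cv2.RETR_EXTERNAL,2)[0],key=len)); k=cv2.minEnclosingCircle(hull); K=cast(k[0],zt)
    hm=np.zeros_like(pl); cv2.fillConvexPoly(hm,hull,1); 
    # pointer: light pixels inside the knob's circle
    im_=np.zeros_like(pl); cv2.circle(im_,tuple(int(round(v)) for v in k[0]),int(k[1]*.88),1,-1)
    pm,pc=big(cv2.inRange(h,(0,0,120),(180,60,255))&im_*255,0)
    pts=np.array([cast((x,y),zt)[:2] for y,x in zip(*np.where(pm>0))])
    _,_,V=np.linalg.svd(pts-pts.mean(0)); d=V[0]; cen=Pl if C is None else C
    if d@(pts.mean(0)-K[:2])<0: d=-d
    g2=(G-Pl)[:2]; ang=np.arctan2(d[0]*g2[1]-d[1]*g2[0],d@g2)
    pd=pts.mean(0)-Pl[:2]; ang2=np.arctan2(pd[0]*g2[1]-pd[1]*g2[0],pd@g2)
    print("green",G.round(4),"r",np.hypot(*g2).round(4),"plate",Pl.round(4),"R",e[1],"knobtop",K.round(4),k[1],"dial=",round(ang,4),"by centroid",round(ang2,4),len(pts))
    return K,Pl,ang
E
python3 - <<'E'
from h import *
z=np.load("P.npz"); knob(cv2.imread("pics/w4full.png"),(z["p"],z["q"]),235,57)
E
```

```text
green [ 0.5139 -0.3681  0.11  ] r 0.0325 plate [ 0.5425 -0.3835  0.11  ] R 36.43247985839844 knobtop [ 0.5416 -0.3837  0.148 ] 21.38112449645996 dial= -0.7639 by centroid -0.7849 103
```

Run:
```python
from h import *
C=np.array([.542,-.3835,.189]); a0=np.pi/2+.9
arm.move_gripper(.75)
arm.movep(C+[0,0,.08],down(a0)); print(pose()[0],np.round(arm.read_joint_positions(),2))
arm.line_to(C,velocity=.08); print(pose()[0],arm.read_ft_force())
arm.move_gripper(0,effort=45); print(arm.read_opening(),arm.read_finger_force(),arm.read_ft_force(),arm.read_time())
n=8
for i in range(1,n+1):
    arm.line_to(C,velocity=.05,ori=down(a0-.775*i/n))
arm.pause(.2)
print(pose(),arm.read_ft_force(),arm.read_wrist_torque(),arm.read_time(),arm.read_joint_positions()[6])
R=Ro.from_quat(pose()[1]).as_matrix(); print("turned",a0-np.arctan2(R[1,1],R[0,1]))
cv2.imwrite("pics/w5.png",snapshot("wrist"))
```

```text
[ 0.54257935 -0.38367044  0.26968616] [ 0.85  0.71 -0.49  1.41  0.35  1.11  2.77]
[ 0.54242193 -0.3836529   0.18972184] [-0.72756434  0.03097941  0.38079794]
0.4540009725755987 45.33480405807495 [-1.88365929  0.94668886  4.46361712] 19.975
(array([ 0.54195574, -0.38350435,  0.1899111 ]), array([-6.34658196e-02,  9.97983986e-01, -2.33120661e-04,  8.54546310e-06])) [-1.69896675  0.50776473  5.50961784] [ 0.29477753  0.49021671 -0.09739502] 22.175 2.0978035026876762
turned 0.7729829879600063
```

View pics/w5.png

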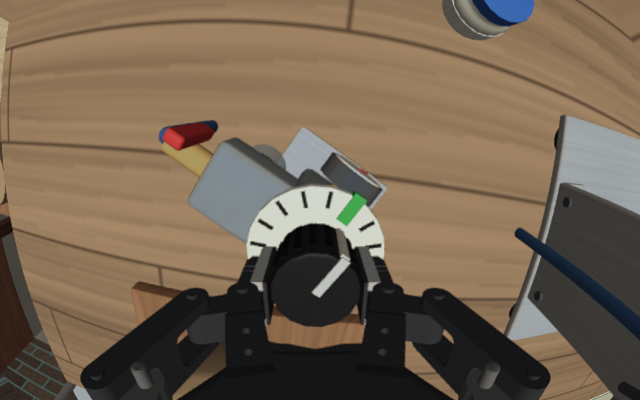

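The knob is held and its pointer runs from (317,294) to (347,262), with the green mark at (351,209). I'll cast these to check the angle before pulling.

Run:
```python
from h import *
P=pose(); im=cv2.imread("pics/w5.png"); h=cv2.cvtColor(im,cv2.COLOR_BGR2HSV)
def m(lo,hi,x0,y0,x1,y1):
    k=cv2.inRange(h,lo,hi); z=np.zeros_like(k); z[y0:y1,x0:x1]=k[y0:y1,x0:x1]
    n,l,s,c=cv2.connectedComponentsWithStats(z); i=1+np.argmax(s[1:,4]); print(s[i]); ys,xs=np.where(l==i); return np.c_[xs,ys]
g=m((45,90,60),(80,255,255),325,180,380,235); p=m((0,0,140),(180,60,255),305,260,348,305)
w=lambda a,z:np.array([onz("wrist",u,z,P)[:2] for u in a])
G=w(g,.11).mean(0); p=w(p,.148); d=np.linalg.svd(p-p.mean(0))[2][0]; C=np.array([.5423,-.3837])
if d@(p.mean(0)-C)<0:d=-d
A=lambda v:np.arctan2(v[1],v[0])
print("green ang",A(G-C),np.hypot(*(G-C)),G,"pointer svd",A(d),"centroid",A(p.mean(0)-C),p.mean(0))
for v in(d,p.mean(0)-C): print("dial",(A(G-C)-A(v)+np.pi)%(2*np.pi)-np.pi)
```

```text
[337 191  30  35 431]
[312 260  36  37 419]
green ang 2.6534580536420953 0.03185817696001124 [ 0.51416256 -0.36875918] pointer svd 2.628965226691052 centroid 2.6297618588948732 [ 0.53361969 -0.37882371]
dial 0.024492826951043156
dial 0.023696194747222066
```

The dial reads 0.00 to 0.02 rad, so it is on the mark. Now I'll pull the knob up until it stops.

Run:
```python
from h import *
s=pose()[0]; d=0
while d<.018:
    d+=.002; arm.line_to(s+[0,0,d],velocity=.03); f=np.array(arm.read_ft_force()); p=pose()[0]
    print(round(d,3),round(p[2]-s[2],4),f.round(1))
    if f[2]<-20: break
arm.line_to(p,velocity=.03); print(arm.read_ft_force(),arm.read_opening())
arm.move_gripper(.75); arm.line_to(pose()[0]+[0,0,.10],velocity=.15)
arm.movep([.60,-.38,.36],down(np.pi/2+.1)); arm.pause(.3)
P=pose(); im=snapshot("wrist"); cv2.imwrite("pics/w6full.png",im); np.savez("P6.npz",p=P[0],q=P[1])
cv2.imwrite("pics/s6.png",snapshot("side")); print(P,arm.read_time())
c=im[40:240,200:440]; s=cv2.imread("pics/s6.png")[180:400,300:500]
a=cv2.resize(c,(480,400),interpolation=cv2.INTER_CUBIC); b=cv2.resize(s,(364,400),interpolation=cv2.INTER_CUBIC)
cv2.imwrite("pics/c6.png",cv2.resize(np.hstack([a,b]),(800,379)))
```

```text
0.002 0.0017 [ 0.1 -0.7 -0.5]
0.004 0.0034 [ 0.7  0.4 -4.9]
0.006 0.0058 [ 1.4  0.3 -4.2]
0.008 0.0082 [ 0.7 -0.5 -3.5]
0.01 0.0102 [ 0.8  0.2 -4.1]
0.012 0.0104 [  3.1  -2.6 -15.3]
0.014 0.0106 [  5.4  -4.2 -23.5]
[  4.14180837  -1.53150144 -13.14146908] 0.4521914630616179
(array([ 0.59889266, -0.38057908,  0.35887606]), array([-4.93618466e-02,  9.98780118e-01,  3.92457200e-04, -1.23710460e-03])) 26.2583
```

View pics/c6.png

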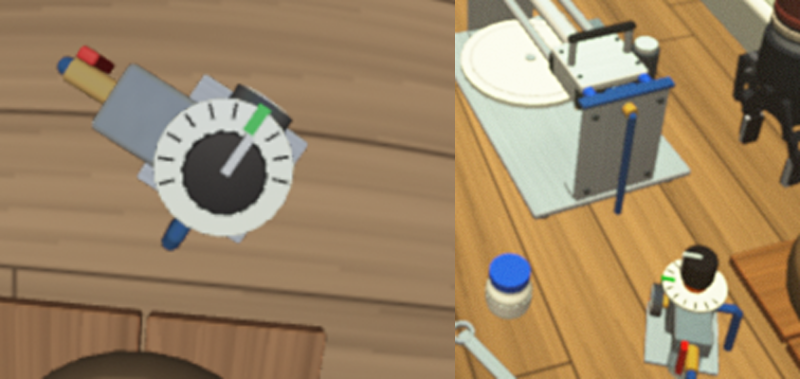

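The pointer at (240,152) lines up with the green mark at (258,119), the knob stands about 10 mm higher, and the carriage is at the blue stop. I'll do one numeric check before handing in.

Run:
```python
from h import *
z=np.load("P6.npz"); K,Pl,a=knob(cv2.imread("pics/w6full.png"),(z["p"],z["q"]),240,50,zt=.158)
```

```text
green [ 0.514  -0.3683  0.11  ] r 0.0323 plate [ 0.5422 -0.384   0.11  ] R 36.88780212402344 knobtop [ 0.542  -0.3838  0.158 ] 22.177534103393555 dial= -0.0043 by centroid 0.0442 109
```

```bash
python3 -c "
from station import ticket; print(ticket.finish_job())"
```

```text
the job is handed in; nothing more can be done
None
```

The job is handed in: the carriage was stroked to the far stop and parked against the blue stop, then the knob was turned to the green mark (about 0 to 0.04 rad off by camera) and pulled up about 10 mm to its stop, with the loose tools and jar never handled.

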